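# Run the candle carriage up to the pointer

### The job

Push the heavy candle carriage off from behind so that it runs along its rail at 5 to 20 cm/s, then get in front of it and brake it by its front buffer, so that it comes to rest with its index tab opposite the pointer and stays there. Touch it only at the two sprung end buffers, never the frame or the candles, do not press a buffer flat, do not let the carriage strike either end stop, and leave everything else on the table where it is. Finish with the carriage standing still at the pointer and the gripper clear of it.

Things in the scene. Friction and masses are not known exactly. Their poses are not given: they have to be found in the camera images.
- rail: Aluminium guide rail fixed on the table, 760 mm long (its y axis), 70 wide (x), 20 high (z), with a dark upright stop block at each end, 65 high, whose rubber inner faces lie at y = -341 and y = +341 mm in the rail frame. Origin: centre of its underside; y points along the rail in the direction the carriage has to travel. Its position and yaw differ from run to run.
- carriage (a joint): Position of the carriage along the rail in m, growing along rail +y. 0: rear buffer face at the rear stop; 0.43: front buffer face at the front stop. The carriage centre lies at rail y = value - 0.215. It rolls almost freely: damping about 0.2 N s/m, dry friction about 0.005 N, so it coasts for many seconds. Total moving mass 3.1 kg nominal (2.2 to 4.0 kg, different each run).
- deck (a point): Middle of the carriage's top plate, 68 mm above the table, above the carriage centre. The carriage's frame is grey, 104 mm wide (x), 184 long (y), from 28 to 68 mm above the table, and carries two red candle glasses 65 mm in diameter, tops 115 mm (wicks 121 mm) above the table, 36 mm ahead of and behind the centre. Frame and candles are not to be touched.
- carriage_index (a point): Top outer edge of the small dark index tab in the middle of the carriage's long side, on the rail's +x side (58 mm from the rail's middle line), 66 mm above the table.
- front_buffer (a joint): How far the front buffer is pressed in, in m: 0 = fully out, 0.036 = flat. A steel box with a rubber face 96 mm wide and 42 high (26 to 68 mm above the table) that telescopes into the frame against a linear spring of 40 N/m (no preload; damping 0.3 N s/m; head 0.15 kg): a finger held still in its way throws the carriage back with nearly its full speed.
- front_face (a point): Centre of the front buffer's rubber face, 47 mm above the table; 126 mm ahead (rail +y) of the carriage centre when the buffer is out.
- rear_buffer (a joint): The same for the rear buffer (pressed in towards rail +y), same spring and sizes.
- rear_face (a point): Centre of the rear buffer's rubber face, 47 mm above the table; 126 mm behind the carriage centre when the buffer is out.
- pointer: Fixed steel pointer bracket 68 mm high standing on the table beside the rail's +x side, parallel to the rail; its place along the rail differs from run to run. Origin: under its tip, 70 mm from the rail's middle line; axes as the rail's. The carriage is right when the index tab and this origin have the same y along the rail.
- pointer_tip (a point): The pointer's tip, towards the rail, 66 mm above the table.
- candle0: Loose finished candle glass, 65 mm diameter, 90 high, on the table beyond the rail; leave alone. Origin: centre of its underside.
- candle1: A second one, beyond the rail to the left; leave alone.
- candle2: A third one, on the robot's side of the rail; leave alone.
- spatula: Spatula lying on the table at the right; leave alone. Origin about its middle.
- wick_tin: Round tin, 64 mm diameter, 80 high, beyond the rail; leave alone.
- label_box: Cardboard box 80 x 110 x 50 mm, beyond the rail; leave alone.
Mind the look-alikes: they are no part of the job. What is meant by the pointer is not orange, purple or red, and is the larger of those in its own colour.

How it is judged:
By the outcome, as a careful person would: the job done as asked, in the order asked, and still so for the second after the job is handed in, with the robot touching nothing.
It also fails if it takes over 38 s, if anything falls off the work surface, if the arm or the gripper's body presses on something with over 40 N, if the wrist force passes 120 N, or if a joint passes its speed limit or range.

### The arm

A 6-joint arm with a two-finger parallel gripper is mounted at the origin on the work surface. World frame = base frame: x ahead of the robot, y to its left, z up, the work surface at z = 0. Lengths are in m, angles in rad, forces in N, time in s.
With the tool pointing down it reaches from about 0.4 to 0.925 m from the base axis. Payload 3.4 kg.
Tool frame: the origin (TCP) lies on the centre line of the jaws, within the pads' length; the fingertips stand 14 mm ahead of it and the grasp point (between the pads) lies 5 mm behind it (tip_extent is the z of the fingertips in the tool frame, in m); z points along the fingers, y is the line along which they close (so a half turn about z gives the same grasp; the last joint's range is limited). The gripper opens to 85 mm and grips with 20 to 120 N. Pads are 22 mm wide; open, the fingers measure 114 mm over their backs; the gripper's body (76 mm by 85 mm) begins 54 mm behind the grasp point. The pads swing forward as they close: fully open they stand 13 mm farther back than shut.
Start: joints at [-1.329, 0.307, 1.506, -0, 1.328, -0.073], TCP at [0.178, -0.547, 0.245] pointing down, gripper open.
Joint ranges: [-3.12, 3.12], [-1.05, 2.28], [0.14, 2.33], [-1.42, 4.57], [0.1, 2.73], [-2.68, 2.68]. Speed limits (rad/s): [2.57, 2.57, 3.14, 3.14, 3.14, 3.14].

### API

Orientations are given as a unit quaternion [x, y, z, w].
In Python, from plant import reach, move_straight, move_joints, command_gripper, wait, inverse_kinematics, get_obs, capture, IKError, job_done, find_in, pinpoint, tip_extent gives the robot as it stands. Calls block until the motion is done:
- reach(position, orientation): joint-space move of the TCP to a pose.
- move_straight(position, orientation=None, v=0.15): straight line of the TCP; orientation=None keeps the orientation; v is the mean speed in m/s.
- move_joints(angles): joint-space move.
- command_gripper(opening, f_grip=None): opening from 0.0 (shut) to 1.0 (fully open); f_grip is the grip in N (None keeps the last); returns when the fingers have stopped.
- wait(seconds).
- inverse_kinematics(position, orientation): joint angles nearest the present ones, or None.
- get_obs(): the state.
- capture(name): name is "scene" or "top" or "wrist"; returns a dict with "image" (420x560x3 uint8, blue, green, red), "mtx" (3x3 intrinsics, pixels), "extrinsics" (4x4, takes a point from camera to world coordinates). Camera axes: x right, y down, z forward; pixel columns grow to the right and rows downward; lengths in m; the calibration is good to about 2 mm. A picture is of the moment at which its call begins. There is no depth.
A pose or a line that the arm cannot do raises IKError and nothing moves.
- job_done(): hands the job in; it is judged then, once.
Trained networks look in the newest picture that a camera, given by its name, has taken for a name from the list of things; names that differ only in an ending like _2 or _b are one class to them, and where a whole thing is asked for, a point or a joint stands for the part that bears it (a point fixed in the world has none). Each returns a list of dicts, best first, with "confidence" (0 to 1); they miss things now and then, are a little off and sometimes report something else, mostly with a low value. They report only what shows in the picture. A call takes as long as a camera call. They do not tell look-alikes from the thing itself.
- find_in(camera, label): "rect" ([left, top, right, bottom] in pixels, round what is visible of it).
- pinpoint(camera, label): "location" ([row, column] in pixels: a listed point, or the origin of a listed thing).
The state is a dict: "time": time; "qpos": joint angles; "qd": joint speeds; "tau": joint torques, N m; "eef_pos": TCP position; "tool_rot": TCP orientation; "wrist_force": force on the tool from outside, world axes, zero at the start; "torque": the same for the moment, N m; "grip_width": opening from 0.0 (shut) to 1.0 (fully open); "grip_force": force on a finger pad.
Only numpy, scipy, OpenCV 4.12 (cv2) and the standard library are available. Lean on these libraries where they do the work, as an engineer would, in place of code of your own. Each camera call takes 0.05 s, during which the arm holds its last target. There are 200 camera calls.

## Working session

There is one attempt and no reset: what is moved stays moved. The work goes in short steps, each a Python script; the robot and the scene stay as the last script left them, time stands still between calls to the robot, and variables do not carry over. Pictures are saved under pics/ and viewed, at most 10 in all, crops included, and the job is handed in when it is done.

```bash
ls; mkdir -p pics; cat > a.py <<'E'
from plant import *
import cv2,numpy as np
if __name__=="__main__":
    o=get_obs();print({k:np.round(v,3).tolist() for k,v in o.items()}, tip_extent)
    for c in ("scene","top"):
        r=capture(c);cv2.imwrite(f"pics/{c}0.png",r["image"]);np.savez(c+"0.npz",**r)
        print(c,np.round(r["mtx"],1).tolist(),np.round(r["extrinsics"],3).tolist())
    for l in ("rail","deck","carriage_index","front_face","rear_face","pointer","pointer_tip","candle0","candle1","candle2","wick_tin","label_box","spatula"):
        for c in ("scene","top"):
            print(c,l,[(np.round(d["location"],1).tolist(),round(d["confidence"],2)) for d in pinpoint(c,l)[:4]])
    print(get_obs()["time"])
E
python3 a.py
```

```text
pics
{'time': 0.0, 'qpos': [-1.33, 0.308, 1.508, -0.0, 1.328, -0.074], 'qd': [-0.0, -0.002, 0.001, -0.0, -0.001, 0.002], 'tau': [-0.003, -45.756, -25.192, -0.0, 0.013, 0.0], 'eef_pos': [0.178, -0.546, 0.244], 'tool_rot': [0.988, 0.157, -0.0, -0.001], 'wrist_force': [0.897, -0.929, -0.502], 'torque': [-0.013, 0.041, 0.02], 'grip_force': 0.0, 'grip_width': 0.999} 0.014
scene [[407.3, 0.0, 273.9], [0.0, 407.3, 206.8], [0.0, 0.0, 1.0]] [[-0.798, 0.372, -0.474, 0.986], [0.603, 0.467, -0.647, 0.571], [-0.019, -0.802, -0.597, 0.629], [0.0, 0.0, 0.0, 1.0]]
top [[386.9, 0.0, 285.0], [0.0, 386.9, 211.0], [0.0, 0.0, 1.0]] [[0.014, -0.973, 0.232, 0.358], [-1.0, -0.014, 0.003, -0.042], [0.001, -0.232, -0.973, 0.863], [0.0, 0.0, 0.0, 1.0]]
scene rail [([234.9, 285.5], 0.67), ([195.3, 233.8], 0.49)]
top rail [([219.6, 262.8], 0.76)]
scene deck []
top deck []
scene carriage_index [([195.0, 237.4], 0.83)]
top carriage_index [([194.7, 328.6], 0.74)]
scene front_face [([223.5, 286.7], 0.59)]
top front_face [([215.8, 264.9], 0.85), ([226.1, 385.1], 0.18)]
scene rear_face [([175.6, 233.6], 0.57)]
top rea
[... 647 characters left out ...]
, ([139.3, 287.7], 0.56)]
scene candle1 [([335.5, 268.2], 0.84), ([174.8, 287.4], 0.8), ([265.6, 199.9], 0.77)]
top candle1 [([300.0, 356.7], 0.96), ([143.8, 190.8], 0.65), ([139.3, 287.7], 0.56)]
scene candle2 [([335.5, 268.2], 0.84), ([174.8, 287.4], 0.8), ([265.6, 199.9], 0.77)]
top candle2 [([300.0, 356.7], 0.96), ([143.8, 190.8], 0.65), ([139.3, 287.7], 0.56)]
scene wick_tin [([302.4, 227.2], 0.94)]
top wick_tin [([134.8, 235.0], 0.55), ([216.0, 269.8], 0.5)]
scene label_box [([219.3, 164.2], 0.92)]
top label_box [([147.3, 366.8], 0.73), ([302.4, 354.3], 0.69), ([187.4, 217.0], 0.18)]
scene spatula [([195.4, 161.8], 0.67), ([263.9, 201.4], 0.41)]
top spatula [([156.2, 416.8], 0.86)]
1.4
```

```bash
python3 -c "
import cv2
for c in('scene','top'):
    i=cv2.imread(f'pics/{c}0.png');cv2.imwrite(f'pics/{c}0b.png',cv2.resize(i,(800,600),interpolation=cv2.INTER_CUBIC))"
```

```text
(no output)
```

View pics/scene0b.png

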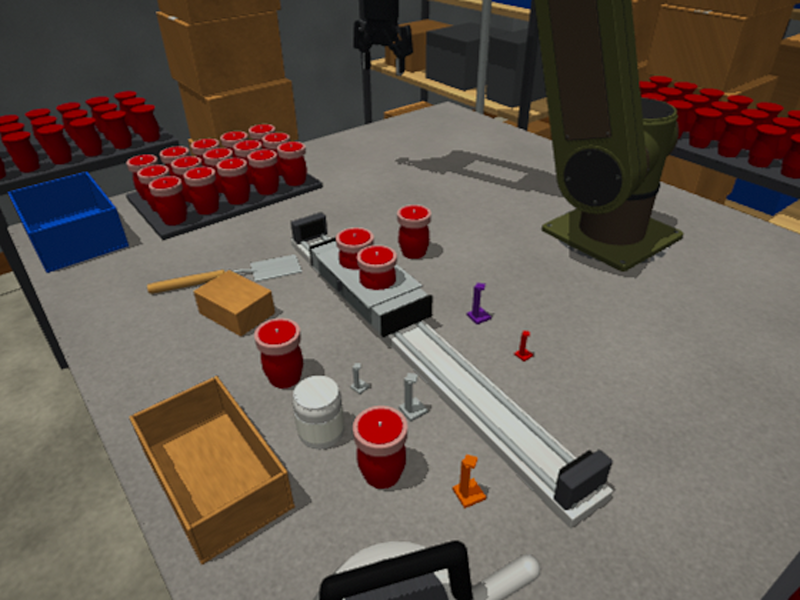

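View pics/top0b.png

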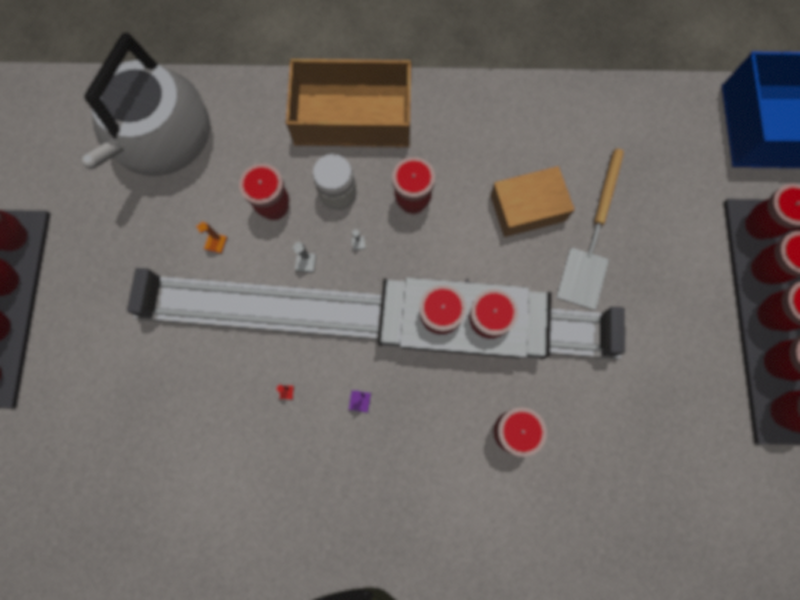

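View pics/topfit.png

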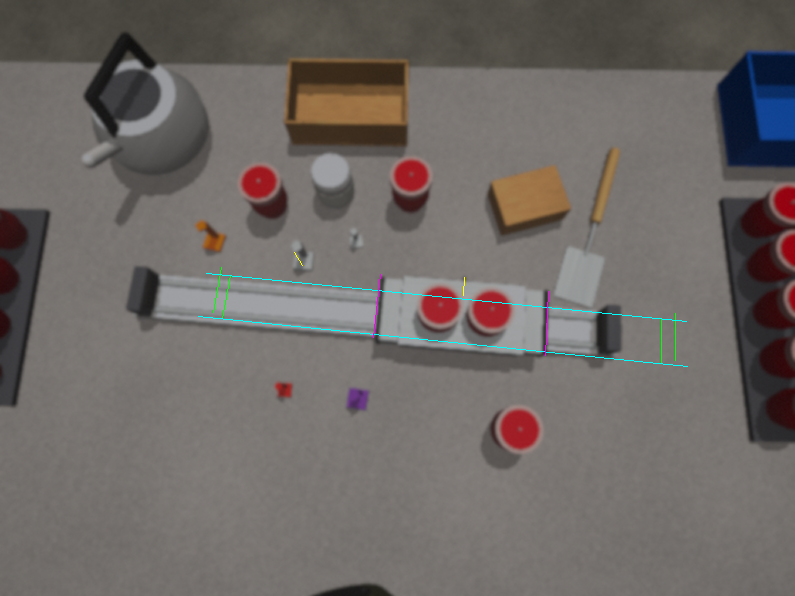

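View pics/scenefit.png

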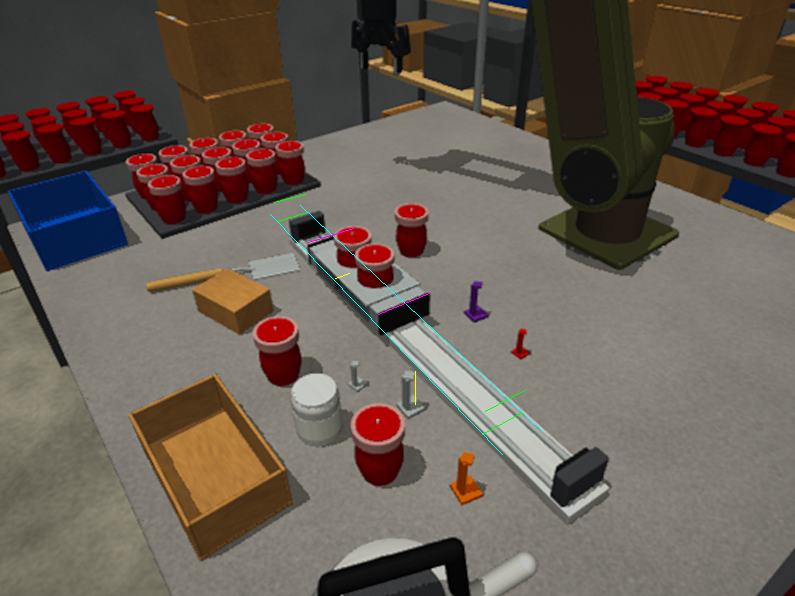

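```bash
python3 - <<'E'
import cv2,numpy as np
t=cv2.imread("pics/top0.png");s=cv2.imread("pics/scene0.png")
def cr(i,x,y,w=66,h=50):return cv2.resize(i[y:y+h,x:x+w],(396,300),interpolation=cv2.INTER_CUBIC)
cv2.imwrite("pics/stops.png",np.vstack([np.hstack([cr(t,80,180),cr(t,380,205)]),np.hstack([cr(s,375,310),cr(s,180,142)])]))
cv2.imwrite("pics/ptr.png",np.hstack([cr(t,190,160),cr(s,260,250)]))
E
```

```text
(no output)
```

View pics/stops.png

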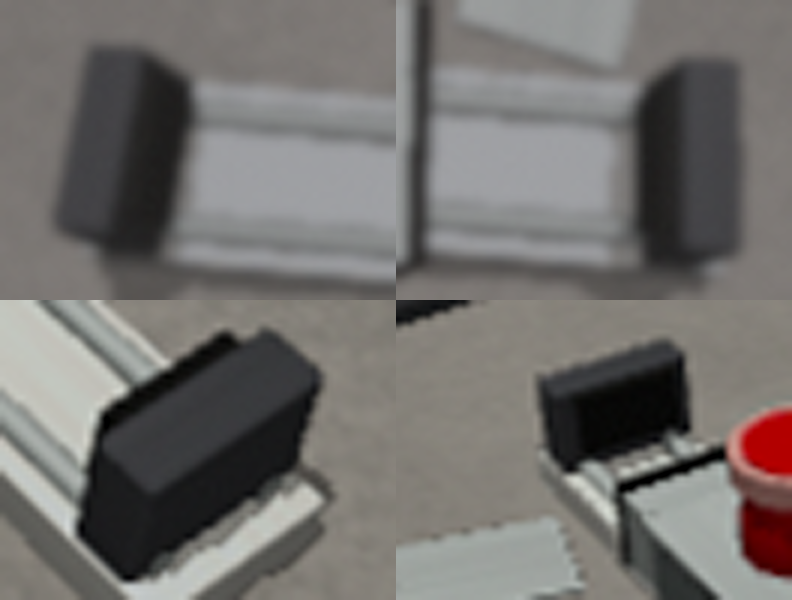

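View pics/ptr.png

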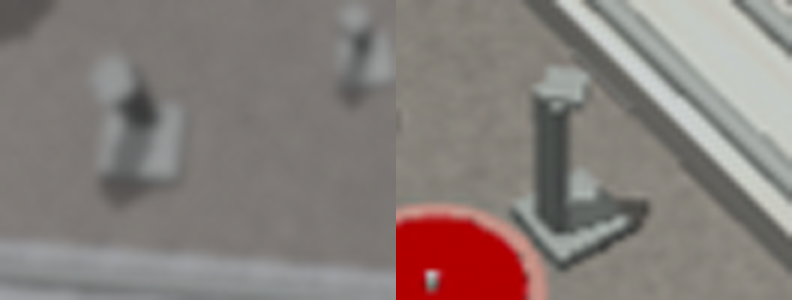

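```bash
python3 - <<'E'
s=open("fit.py").read()
s=s.replace('''"cf":(0''','''"fs":(0,.341,.02),"rs":(0,-.341,.02),"fe":(.035,.341,.02),"re":(.035,-.341,.02),"cf":(0''')
s=s.replace('''("top","cf",443''','''("top","fs",109.6,208),("top","rs",421,231.7),("scene","rs",219.4,165.7),("top","fe",112.5,193.2),("top","re",420.7,218.7),
     ("top","cf",443''').replace(".1,.1],loss",".1,.1],loss")
s=s.replace("fit.png","fit2.png")
open("fit.py","w").write(s)
E
python3 fit.py
```

```text
[ 0.5362  0.0033 -0.0735  0.0864  0.1292]
scene index [-1.3  1.3]
top index [-1.7  0. ]
scene front [-1.2 -2.5]
top front [1.1 2.2]
top rear [-0.   0.5]
scene tip [ 0.6 -2. ]
top tip [-0.2  1.7]
scene base [ 1.  -0.3]
top fs [ 4.5 -0.5]
top rs [-1.9  2. ]
scene rs [0.3 2. ]
top fe [ 4.5 -0.7]
top re [-1.5 -0.4]
top cf [-0.6 -1.1]
top cr [ 0.  -1.5]
scene cf [-0.1  0.5]
scene cr [-0.2  0.7]
```

View pics/topfit2.png

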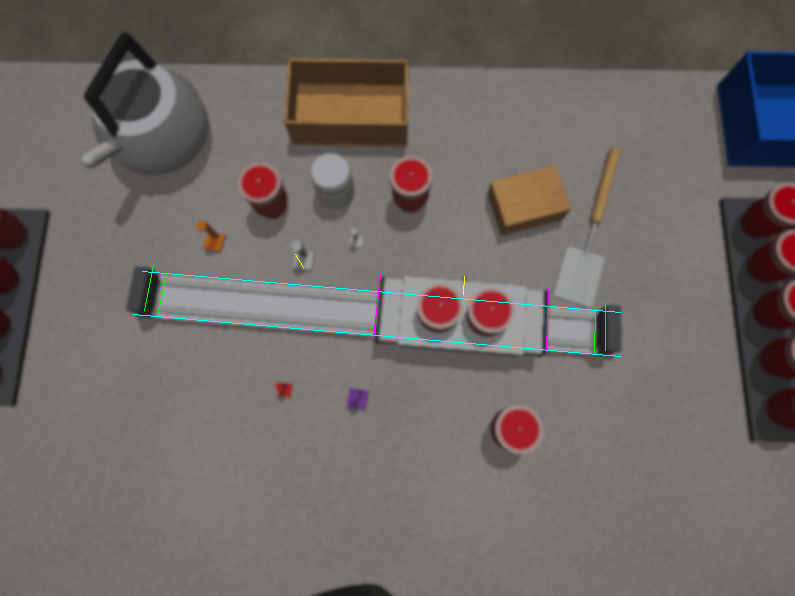

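```bash
cat > h.py <<'E'
from plant import *
import cv2,numpy as np
from fit import W
R=np.load("rail.npy")
def Q(off=np.pi/2):
    t=R[2]+off;return [np.cos(t/2),np.sin(t/2),0,0]
q=Q()
def P(y,z,x=0.):return W(R,np.array([x,y,z])).tolist()
def ry():  # tcp in rail frame
    d=np.array(get_obs()["eef_pos"])-[R[0],R[1],0];c,s=np.cos(R[2]),np.sin(R[2]);return np.array([c*d[0]+s*d[1],-s*d[0]+c*d[1],d[2]])
def T():return get_obs()["time"]
def go(y,z,v):
    t=T();move_straight(P(y,z),q,v=v);return T()-t
E
python3 - <<'E'
from h import *
for off in(np.pi/2,-np.pi/2,0,np.pi):
    for y in(-.274,.3):
        for z in(.062,.175):
            s=inverse_kinematics(P(y,z),Q(off));print(off,y,z,None if s is None else np.round(s,2))
E
```

```text
1.5707963267948966 -0.274 0.062 [-0.55  0.51  1.71 -0.    0.92 -0.48]
1.5707963267948966 -0.274 0.175 [-0.55  0.38  1.59 -0.    1.18 -0.48]
1.5707963267948966 0.3 0.062 [ 0.43  0.56  1.59 -0.    0.99  0.5 ]
1.5707963267948966 0.3 0.175 [ 0.43  0.45  1.47 -0.    1.23  0.5 ]
-1.5707963267948966 -0.274 0.062 [-0.55  0.51  1.71 -0.    0.92  2.66]
-1.5707963267948966 -0.274 0.175 [-0.55  0.38  1.59 -0.    1.18  2.66]
-1.5707963267948966 0.3 0.062 [ 0.43  0.56  1.59 -0.    0.99 -2.64]
-1.5707963267948966 0.3 0.175 [ 0.43  0.45  1.47 -0.    1.23 -2.64]
0 -0.274 0.062 [-0.55  0.51  1.71 -0.    0.92  1.09]
0 -0.274 0.175 [-0.55  0.38  1.59 -0.    1.18  1.09]
0 0.3 0.062 [ 0.43  0.56  1.59 -0.    0.99  2.07]
0 0.3 0.175 [ 0.43  0.45  1.47 -0.    1.23  2.07]
3.141592653589793 -0.274 0.062 [-0.55  0.51  1.71 -0.    0.92 -2.05]
3.141592653589793 -0.274 0.175 [-0.55  0.38  1.59 -0.    1.18 -2.05]
3.141592653589793 0.3 0.062 [ 0.43  0.56  1.59 -0.    0.99 -1.07]
3.141592653589793 0.3 0.175 [ 0.43  0.45  1.47 -0.    1.23 -1.07]
```

```bash
python3 - <<'E'
from h import *
t0=T();reach(P(-.18,.175),q);print("reach",T()-t0)
t0=T();command_gripper(0.0);print("grip",T()-t0)
print("fwd .5",go(.22,.175,.5),ry())
t0=T();r=capture("wrist");print("cap",T()-t0);cv2.imwrite("pics/w1.png",r["image"]);np.savez("w1.npz",**r)
print("back .9",go(-.274,.175,.9),ry())
print("down .4",go(-.274,.062,.4),ry(), T())
o=get_obs();print(o["grip_width"],o["wrist_force"])
E
```

```text
reach 1.85
grip 0.7667000000000002
fwd .5 0.9500000000000002 [-0.0006592   0.21964312  0.174649  ]
cap 0.04999999999999982
back .9 1.1415999999999995 [-0.00112174 -0.27295697  0.17481622]
down .4 0.4334000000000007 [-0.00058717 -0.27136282  0.06146489] 6.5917
0.0027703641391087874 [ 0.63843644 -0.22006981  1.02882716]
```

View pics/w1.png

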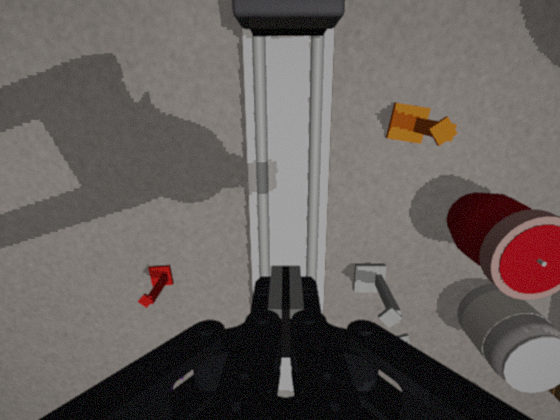

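```bash
cat > track.py <<'E'
from h import *
from fit import proj
def blobs(im):
    b,g,r=[im[:,:,i].astype(int) for i in range(3)]
    m=((r>90)&(g<.3*r)&(b<.3*r)).astype(np.uint8)
    n,_,st,ce=cv2.connectedComponentsWithStats(m)
    return [(ce[i],st[i,4]) for i in range(1,n) if st[i,4]>40]
SG=np.arange(0,.431,.0005)
CUR={(c,k):np.array([proj(c,W(R,np.array([0,s-.215+k,.115]))) for s in SG]) for c in("scene","top") for k in(.036,-.036)}
def track(c,im,smin=0,smax=.43):
    out=[]
    for k in(.036,-.036):
        C=CUR[c,k]
        for ce,a in blobs(im):
            d=np.hypot(*(C-ce).T);i=d.argmin()
            if d[i]<4.5 and smin<=SG[i]<=smax:out.append((k,round(float(SG[i]),4),int(a),round(float(d[i]),1)))
    return out
if __name__=="__main__":
    for c in("scene","top"):print(c,track(c,np.load(c+"0.npz")["image"]))
    print(ry())
E
python3 track.py
cat > sim.py <<'E'
import numpy as np
PR={"lin":lambda u:u,"cub":lambda u:3*u**2-2*u**3,"quin":lambda u:10*u**3-15*u**4+6*u**5,
 "trap":lambda u:np.where(u<.2,u**2/.32,np.where(u<.8,(u-.1)/.8,1-(1-u)**2/.32))}
def sim(m,x,v,f,tend,sign,dt=.001):
    """sign +1: finger pushes rear face, -1: finger at front face. x = face position (buffer out), f(t)=finger surface."""
    t=np.arange(0,tend,dt);X=[];V=[];cmax=0;F=f(t);Fd=np.gradient(F,dt)
    for i in range(len(t)):
        c=sign*(F[i]-x);a=0.
        if c>0:a=sign*max(0,40*c+.3*sign*(Fd[i]-v));cmax=max(cmax,c)
        a-=.2*v
        fr=.005
        v2=v+a/m*dt
        v2=0. if abs(v2)<fr/m*dt else v2-np.sign(v2)*fr/m*dt
        v=v2;x+=v*dt;X.append(x);V.append(v)
    return t,np.array(X),np.array(V),cmax
def fmove(y0,D,Tm,pr,t0=0):return lambda t:y0+D*PR[pr](np.clip((t-t0)/Tm,0,1))
if __name__=="__main__":
    for D,Tm in((.06,1.2),(.07,1.4),(.08,1.6),(.07,1.2),(.08,1.8),(.06,1.6)):
        for pr in("lin","cub","quin","trap"):
            print(D,Tm,pr,end=" ")
            for m in(2.2,3.1,4.0):
                t,X,V,c=sim(m,0,0,fmove(-.006,D,Tm,pr),Tm+.15,1);k=V.argmax()
                print("| v %.3f x %.3f c %.3f rel %.2f"%(V[-1],X[-1],c,t[k]),end=" ")
            print()
E
python3 sim.py
```

```text
scene [(0.036, 0.013, 178, 0.5), (0.036, 0.086, 212, 0.5), (-0.036, 0.085, 178, 0.5), (-0.036, 0.158, 212, 0.5)]
top [(0.036, 0.086, 391, 0.2), (0.036, 0.0145, 405, 0.2), (-0.036, 0.158, 391, 0.2), (-0.036, 0.0865, 405, 0.2)]
[-0.00058717 -0.27136282  0.06146489]
0.06 1.2 lin | v 0.091 x 0.082 c 0.012 rel 0.85 | v 0.094 x 0.077 c 0.014 rel 0.99 | v 0.096 x 0.072 c 0.016 rel 1.11 
0.06 1.2 cub | v 0.128 x 0.097 c 0.016 rel 0.96 | v 0.127 x 0.088 c 0.020 rel 1.06 | v 0.122 x 0.079 c 0.023 rel 1.13 
0.06 1.2 quin | v 0.149 x 0.106 c 0.021 rel 0.98 | v 0.142 x 0.093 c 0.024 rel 1.06 | v 0.134 x 0.082 c 0.027 rel 1.12 
0.06 1.2 trap | v 0.115 x 0.092 c 0.014 rel 0.95 | v 0.117 x 0.084 c 0.017 rel 1.06 | v 0.116 x 0.077 c 0.020 rel 1.13 
0.07 1.4 lin | v 0.089 x 0.100 c 0.012 rel 0.85 | v 0.092 x 0.095 c 0.014 rel 0.99 | v 0.094 x 0.091 c 0.016 rel 1.11 
0.07 1.4 cub | v 0.128 x 0.120 c 0.016 rel 1.02 | v 0.130 x 0.112 c 0.019 rel 1.12 | v 0.129 x 0.103 c 0.022 rel 1.21 
0.07 1.4 quin | v 0.154 x 0.133 c 0.020 rel 1.06 | v 0.151 x 0.121 c 0.024 rel 1.15 | v 0.146 x 0.110 c 0.028 rel 1.22 

[... 1330 characters left out ...]
v 0.136 x 0.162 c 0.017 rel 1.19 | v 0.140 x 0.155 c 0.021 rel 1.30 | v 0.140 x 0.146 c 0.024 rel 1.39 
0.08 1.8 trap | v 0.096 x 0.134 c 0.013 rel 1.02 | v 0.101 x 0.130 c 0.015 rel 1.16 | v 0.103 x 0.125 c 0.017 rel 1.28 
0.06 1.6 lin | v 0.065 x 0.085 c 0.009 rel 0.89 | v 0.068 x 0.082 c 0.010 rel 1.03 | v 0.070 x 0.079 c 0.012 rel 1.15 
0.06 1.6 cub | v 0.095 x 0.104 c 0.012 rel 1.08 | v 0.098 x 0.098 c 0.015 rel 1.20 | v 0.098 x 0.093 c 0.017 rel 1.29 
0.06 1.6 quin | v 0.117 x 0.117 c 0.015 rel 1.14 | v 0.117 x 0.108 c 0.018 rel 1.24 | v 0.114 x 0.100 c 0.021 rel 1.32 
0.06 1.6 trap | v 0.083 x 0.096 c 0.011 rel 1.02 | v 0.086 x 0.092 c 0.013 rel 1.16 | v 0.088 x 0.088 c 0.015 rel 1.28
```

```bash
cat > snap.py <<'E'
from track import *
import json
def snap(tag,smin,smax,cams=("scene","top")):
    for c in cams:
        t=T();r=capture(c);o=track(c,r["image"],smin,smax)
        open("log.txt","a").write(json.dumps([tag,t,c,o])+"\n");print(tag,round(t,4),c,o)
E
python3 - <<'E'
from snap import *
print(T(),ry());y=ry()[1]
snap("rest",.06,.12)
print(T(),ry(),np.round(get_obs()["qd"],4))
t=go(y+.027,.062,.06);print("launch",t,T(),ry())
snap("l1",.06,.14)
E
```

```text
6.5917 [-0.00058717 -0.27136282  0.06146489]
rest 6.5917 scene [(0.036, 0.086, 211, 0.4), (-0.036, 0.085, 177, 0.5)]
rest 6.6417 top []
6.6917 [ 0.00213547 -0.27355795  0.06435064] [-0.0084 -0.0188 -0.0179 -0.0022 -0.0061  0.0003]
launch 0.6416000000000004 7.3333 [-3.66372738e-05 -2.44138420e-01  6.20738424e-02]
l1 7.3333 scene [(0.036, 0.1045, 219, 0.5), (-0.036, 0.1045, 187, 0.5)]
l1 7.3833 top []
```

```bash
python3 - <<'E'
from snap import *
t0=T();snap("l2",.08,.2,("scene",));wait(.05);snap("l3",.08,.2,("scene",))
print("ry",T(),ry())
print(go(-.2444,.158,.5));snap("l4",.08,.25,("scene",))
E
```

```text
l2 7.4333 scene [(0.036, 0.1125, 225, 0.4), (-0.036, 0.1125, 191, 0.5), (-0.036, 0.1845, 225, 0.4)]
l3 7.5333 scene [(0.036, 0.1205, 231, 0.4), (-0.036, 0.12, 199, 0.5), (-0.036, 0.1925, 231, 0.4)]
ry 7.5833 [-1.21514016e-04 -2.44565668e-01  6.18078160e-02]
0.34169999999999945
l4 7.925 scene [(0.036, 0.15, 246, 0.4), (-0.036, 0.1495, 206, 0.4), (-0.036, 0.222, 246, 0.4)]
```

```bash
python3 - <<'E'
from snap import *
print(go(.245,.158,.6));snap("l5",.16,.32)
print(go(.245,.062,.4));print(T(),ry());snap("l6",.16,.36)
E
cat > mass.py <<'E'
from sim import *
from scipy.optimize import least_squares
tm=np.array([0.6416,.7416,.8416,1.2333]);xm=np.array([.1045,.1125,.1203,.1498])-.0855
for pr in PR:
    def f(p):
        t,X,V,c=sim(p[0],0,0,fmove(-p[1],.0292,.49,pr,p[2]),1.3,1,.002);return np.r_[(np.interp(tm,t,X)-xm)*1e3,(p[1]*1e3-7.2)/2.5,(p[2]-.03)/.03]
    r=least_squares(f,[3.,.007,.03],diff_step=.01);print(pr,r.x,r.cost,r.fun.round(2))
E
python3 mass.py
```

```text
1.125
l5 9.1 scene [(0.036, 0.2315, 299, 0.3), (-0.036, 0.2315, 251, 0.4), (-0.036, 0.3035, 299, 0.3)]
l5 9.15 top [(0.036, 0.235, 408, 0.4), (0.036, 0.163, 397, 0.3), (-0.036, 0.307, 408, 0.4), (-0.036, 0.235, 397, 0.3)]
0.39170000000000016
9.5917 [-0.00084966  0.24279321  0.06116646]
l6 9.5917 scene [(0.036, 0.191, 270, 0.4), (0.036, 0.2635, 317, 0.4), (-0.036, 0.263, 270, 0.4), (-0.036, 0.3355, 317, 0.4)]
l6 9.6417 top [(0.036, 0.266, 418, 0.4), (0.036, 0.194, 407, 0.3), (-0.036, 0.338, 418, 0.4), (-0.036, 0.266, 407, 0.3)]
lin [2.26774878 0.0070623  0.00533414] 0.5267517616759314 [-0.28 -0.29 -0.18  0.42 -0.06 -0.82]
cub [2.29926464e+00 7.91383082e-03 1.99075207e-03] 0.6983600710591837 [-0.32 -0.31 -0.2   0.45  0.29 -0.93]
quin [2.3306146  0.00816233 0.003259  ] 0.6677469461262794 [-0.29 -0.3  -0.2   0.42  0.38 -0.89]
trap [2.31618468e+00 7.64848254e-03 1.80669771e-03] 0.6801818465403039 [-0.32 -0.31 -0.2   0.45  0.18 -0.94]
```

```bash
cat > brake.py <<'E'
from sim import *
import itertools
s0,v0=.2693,.0615   # at t=0 (9.6917)
def run(m,ds,dv,lat,pr,ys,t0,D,Tm,tend=3.2):
    x=s0+ds-.089
    return sim(m,x,v0+dv,fmove(ys,D,Tm,pr,t0+lat),tend,-1,.004)
ens=[(2.3,0,0,.03,"quin"),(2.3,0,0,.03,"trap"),(2.15,0,0,.03,"cub"),(2.6,0,0,.03,"cub"),(2.3,.002,0,.03,"cub"),(2.3,-.002,0,.03,"cub"),(2.3,0,.0015,.03,"cub"),(2.3,0,-.0015,.03,"cub"),(2.3,0,0,0,"cub"),(2.3,0,0,.06,"cub")]
best=[]
for ys,Tm,D in itertools.product((.234,.238),(.3,.6,.9,1.3,1.7),(.045,.06)):
    for t0 in np.arange(.5,1.6,.05):
        V=[];X=[];C=0
        for e in ens:
            t,x,v,c=run(*e,ys,t0,D,Tm,max(t0+Tm+.3,1.9));V.append(v[-1]);X.append(x[-1]+.089);C=max(C,c)
        V=np.array(V);best.append((np.sqrt(np.mean((V-.002)**2)),ys,Tm,D,round(t0,2),V.mean(),V.min(),V.max(),np.mean(X),C))
best.sort()
for b in best[:14]:print(np.round(b,4))
E
time python3 brake.py
```

```text
[ 1.900e-03  2.340e-01  1.700e+00  4.500e-02  8.000e-01  1.300e-03
 -8.000e-04  3.900e-03  3.424e-01  8.800e-03]
[ 0.0025  0.238   1.7     0.045   0.9    -0.     -0.0036  0.0019  0.3426
  0.0091]
[ 2.900e-03  2.340e-01  1.700e+00  6.000e-02  9.000e-01  8.000e-04
 -5.300e-03  4.200e-03  3.394e-01  9.900e-03]
[0.0029 0.238  1.7    0.045  0.85   0.003  0.     0.0065 0.35   0.0082]
[ 3.000e-03  2.340e-01  1.300e+00  4.500e-02  9.500e-01  4.000e-04
 -4.500e-03  3.900e-03  3.377e-01  1.000e-02]
[ 3.300e-03  2.340e-01  1.300e+00  6.000e-02  1.000e+00  7.000e-04
 -5.500e-03  5.000e-03  3.378e-01  1.050e-02]
[ 0.0034  0.234   0.9     0.045   1.05    0.0016 -0.0028  0.007   0.3379
  0.0107]
[ 3.500e-03  2.380e-01  1.300e+00  4.500e-02  1.000e+00  3.200e-03
 -9.000e-04  7.800e-03  3.461e-01  9.400e-03]
[ 0.0036  0.238   1.7     0.06    0.95    0.003  -0.0021  0.0079  0.3483
  0.0093]
[ 0.0037  0.238   0.9     0.06    1.15    0.0027 -0.0024  0.0085  0.3429
  0.0109]
[ 0.0039  0.238   0.6     0.045   1.2     0.0012 -0.0039  0.0073  0.3407
  0.0117]
[ 4.000e-03  2.340e-01  6.000e-01  6.000e-02  1.150e+00  6.000e-04
 -4.600e-03  6.700e-03  3.362e-01  1.210e-02]
[ 0.0041  0.234   0.3     0.06    1.2     0.0022 -0.0036  0.0088  0.3371
  0.0129]
[ 4.100e-03  2.340e-01  1.700e+00  4.500e-02  8.500e-01 -1.600e-03
 -6.500e-03  0.000e+00  3.347e-01  9.600e-03]
real	0m4.887s
user	0m5.143s
sys	0m0.032s
```

```bash
python3 - <<'E'
from snap import *
print(T());wait(.5);snap("l7",.28,.34);print(T(),ry())
E
```

```text
9.6917
l7 10.1917 scene [(0.036, 0.299, 351, 0.3), (-0.036, 0.299, 293, 0.3)]
l7 10.2417 top [(0.036, 0.302, 421, 0.6), (-0.036, 0.3015, 414, 0.5)]
10.2917 [-7.46814208e-05  2.45084810e-01  6.20454401e-02]
```

```bash
python3 - <<'E'
from snap import *
wait(.2);print(go(.29,.062,.0265),T(),ry())
snap("b1",.3,.4)
wait(.3);snap("b2",.3,.4)
r=capture("top");np.savez("top1.npz",**r);r=capture("scene");np.savez("scene1.npz",**r)
for c in("scene","top"):
    for l in("carriage_index","pointer_tip"):print(c,l,[(np.round(d["location"],1).tolist(),round(d["confidence"],2)) for d in pinpoint(c,l)[:5]])
snap("b3",.3,.4)
E
```

```text
1.8499999999999996 12.3417 [1.49866784e-06 2.89854834e-01 6.20227706e-02]
b1 12.3417 scene [(0.036, 0.3435, 396, 0.2), (-0.036, 0.3435, 325, 0.3)]
b1 12.3917 top [(0.036, 0.343, 428, 0.6), (-0.036, 0.343, 416, 0.5)]
b2 12.7417 scene [(0.036, 0.3445, 393, 0.3), (-0.036, 0.344, 328, 0.4)]
b2 12.7917 top [(0.036, 0.344, 425, 0.6), (-0.036, 0.344, 418, 0.5)]
scene carriage_index [([256.5, 298.0], 0.62)]
scene pointer_tip [([261.0, 293.6], 0.82), ([198.7, 341.2], 0.69), ([318.0, 334.4], 0.68), ([253.7, 250.5], 0.52), ([233.3, 370.1], 0.42)]
top carriage_index [([187.8, 208.1], 0.59)]
top pointer_tip [([279.0, 249.1], 0.69), ([275.2, 194.5], 0.67), ([160.0, 137.0], 0.65), ([167.8, 247.3], 0.59), ([178.7, 210.4], 0.5)]
b3 13.1417 scene [(0.036, 0.3445, 395, 0.3), (-0.036, 0.3445, 328, 0.3)]
b3 13.1917 top [(0.036, 0.344, 425, 0.6), (-0.036, 0.344, 419, 0.4)]
```

```bash
python3 - <<'E'
import cv2,numpy as np
t=np.load("top1.npz")["image"];s=np.load("scene1.npz")["image"]
def cr(i,x,y,w=40,h=60):return cv2.resize(i[y:y+h,x:x+w],(400,600),interpolation=cv2.INTER_CUBIC)
cv2.imwrite("pics/al.png",np.hstack([cr(t,188,150),cr(s,275,235)]))
E
```

```text
(no output)
```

View pics/al.png

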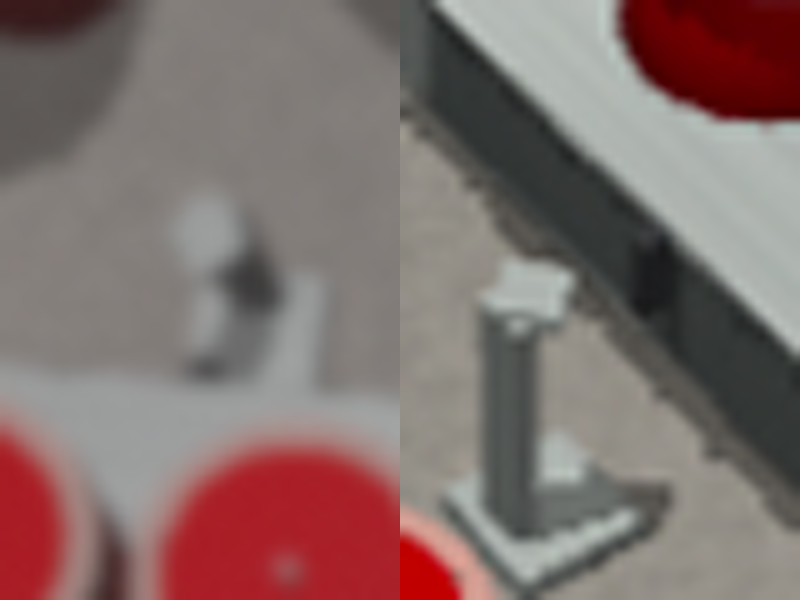

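```bash
cat > al.py <<'E'
from fit import *
from scipy.optimize import minimize_scalar
R=np.load("rail.npy")
def ysolve(c,x,px,z=.066):
    f=lambda y:np.linalg.norm(proj(c,W(R,np.array([x,y,z])))-px)
    r=minimize_scalar(f,bounds=(0,.3),method="bounded");return round(r.x,4),round(r.fun,2)
if __name__=="__main__":
    for c,t,i in(("scene",(291.5,264.5),(300,259.5)),("scene",(293.6,261),(298,256.5)),("top",(209.3,177),(208.3,186.5)),("top",(210.4,178.7),(208.1,187.8))):
        print(c,"tip",ysolve(c,.07,t),"index",ysolve(c,.058,i))
    print("model index",.3443-.215)
    for c in("scene","top"):
        print(c,[np.round(proj(c,W(R,np.array(p))),1) for p in((.058,.1293,.066),(.07,.1293,.066),(.07,.1393,.066),(.08,.1293,.066))])
E
python3 al.py
```

```text
scene tip (np.float64(0.1319), np.float64(4.22)) index (np.float64(0.1334), np.float64(0.1))
scene tip (np.float64(0.1295), np.float64(0.26)) index (np.float64(0.1249), np.float64(0.82))
top tip (np.float64(0.1268), np.float64(2.43)) index (np.float64(0.1266), np.float64(1.77))
top tip (np.float64(0.1242), np.float64(0.83)) index (np.float64(0.1268), np.float64(3.08))
model index 0.1293
scene [array([298.7, 258.4]), array([293.7, 260.8]), array([296.7, 263.8]), array([289.5, 262.8])]
top [array([207.2, 184.6]), array([208. , 179.3]), array([203.4, 178.9]), array([208.6, 174.9])]
```

```bash
python3 - <<'E'
from snap import *
go(.29,.2,.3);snap("c0",.3,.4,("scene",));go(.06,.2,.4);wait(.2)
snap("c1",.3,.4)
r=capture("wrist");np.savez("w2.npz",**r);cv2.imwrite("pics/w2.png",r["image"])
for l in("carriage_index","pointer_tip"):print(l,[(np.round(d["location"],1).tolist(),round(d["confidence"],2)) for d in pinpoint("wrist",l)[:5]])
import fit
fit.cams["w"]=r
print([np.round(fit.proj("w",W(R,np.array(p))),1) for p in((.058,.1293,.066),(.07,.1293,.066),(.07,.1393,.066))],T(),ry())
E
```

```text
c0 13.85 scene [(0.036, 0.345, 394, 0.3), (-0.036, 0.345, 328, 0.2)]
c1 14.825 scene [(0.036, 0.345, 395, 0.3), (-0.036, 0.3445, 329, 0.2)]
c1 14.875 top [(0.036, 0.3555, 194, 0.6)]
carriage_index [([118.8, 363.9], 0.9)]
pointer_tip [([212.8, 417.9], 0.89), ([119.4, 387.5], 0.8), ([253.2, 126.3], 0.66), ([114.1, 122.1], 0.64), ([236.9, 285.3], 0.26)]
[array([361.7, 119.6]), array([377.7, 119.7]), array([378.9, 105.7])] 15.075 [-5.72247931e-05  6.08149622e-02  1.99932808e-01]
```

View pics/w2.png

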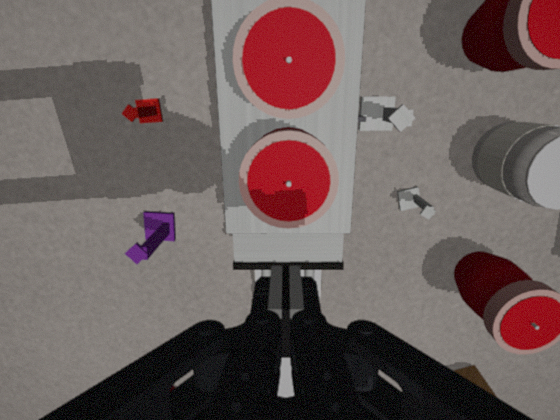

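```bash
python3 - <<'E'
from snap import *
go(.06,.27,.3);wait(.4)
snap("d",.3,.4,("scene",));r=capture("wrist")
for l in("carriage_index","pointer_tip"):print(l,[(np.round(d["location"],1).tolist(),round(d["confidence"],2)) for d in pinpoint("wrist",l)[:3]])
wait(.4);snap("d",.3,.4,("scene",));print(T(),job_done())
E
```

```text
d 15.8583 scene [(0.036, 0.345, 394, 0.3), (-0.036, 0.345, 329, 0.3)]
carriage_index [([112.4, 348.2], 0.78), ([113.5, 369.0], 0.43)]
pointer_tip [([112.3, 366.7], 0.96), ([223.5, 157.5], 0.88), ([105.8, 155.2], 0.74)]
d 16.4583 scene [(0.036, 0.345, 395, 0.3), (-0.036, 0.3445, 329, 0.3)]
the job is handed in; nothing more can be done
16.5083 None
```

The carriage ran at about 6–8 cm/s, was braked by its front buffer, and was standing still about 0.5 mm or less from the pointer by the last wrist-camera check, with the gripper raised clear, when I handed the job in at 16.5 s; no verdict came back.

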